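# Hold a heat sink poised over its guide pins

## Task

Stand the steel guide pin with the orange band upright in the jig's empty bore, pushed fully home, and let go of it. Then pick up the finned heat sink from the black tray, lift it higher than the jig's four black-capped clamp posts and carry it over them without bumping the jig or the pins, and finish while still holding it: level, its two lug holes lined up over the two guide pins, its underside about 1 cm above the pin tips, touching nothing but the gripper. Leave the other loose things as they are.

Things in the scene. Friction and masses are not known exactly. Their poses are not given: they have to be found in the camera images.
- jig: Fixed aluminium jig, block 130 x 140 x 26 mm (x, y, z), origin at the centre of its underside on the table, z up. On it a green circuit board 106 x 104 x 3 mm, in its middle a black square chip (top 33 mm above the table). Fixed steel pin (8 mm, orange band) at x=-32, y=+12 mm; empty bore at x=+32, y=-12 mm. Other board parts lie at |y| over 25 mm, top below 40 mm.
- clamp (a point): Top of one of the jig's four dark clamp posts with round black caps, 92 mm above the table, at x=+36, y=+65 mm of the jig; the others are at x=+-36, y=+-65 mm. Posts and caps are up to 20 mm across, 110 mm clear between the two rows; a low bar, top 38 mm above the table, joins the posts of each row.
- fins (a point): Centre of the top of the heat sink's fins, 38 mm above its underside; axes as the heat sink's. Six fins run along x over its middle 40 mm, together 44 mm wide in y, rising from the 5 mm base: grip them across y.
- bore (a point): Centre of the mouth of the empty bore, 26 mm above the table (3 mm below the board's top). Seen through a 15 mm round cut-out in the board. The bore is 9.5 mm wide, 20 mm deep, with a 2 mm chamfer; axes as the jig's.
- fixed_pin_tip (a point): Tip of the jig's fixed guide pin, 65 mm above the table.
- midpoint (a point): Point straight above the chip's centre, halfway between the tips of the two guide pins once both stand, 65 mm above the table; axes as the jig's. The centre of the heat sink's underside belongs about 10 mm above this point.
- pin: Loose steel guide pin with an orange band near its top, 8 mm diameter, 59 mm long, about 20 g; origin at the centre of its foot, z up along the pin. It starts upright in the wooden rack, foot 8 mm above the table. Fully home in the bore its foot is 20 mm below the bore's mouth and its tip level with the fixed pin's.
- sink: Loose aluminium heat sink, 0.1 to 0.2 kg; origin at the centre of its underside, z up. Base 86 x 44 x 5 mm (x, y, z), two 10 mm lug holes at x=+32, y=-12 and x=-32, y=+12 mm. Starts flat in the tray, underside 5 mm above the table. When placed right its x axis is parallel to the jig's x axis; a half turn about z is equally right.
- tray: Fixed black round tray, 230 mm across, rim 12 mm high, floor 5 mm thick; origin at the centre of its underside. It is left or right of the jig.
- rack: Fixed wooden pin rack, 50 x 120 x 20 mm (x, y, z), origin at the centre of its underside, on the other side of the jig. Two holes 12 mm deep at y=+32 mm (guide pin) and y=-32 mm (short black pin).
- short_pin: Loose black pin with a blue band, 8 mm diameter, 35 mm long, standing in the rack; not part of the job. Origin at its foot.
- flux: Loose amber bottle, 36 mm diameter, 85 mm tall, beyond the jig; leave alone. Origin at the centre of its underside.
- spool: Loose grey solder spool, 54 mm diameter, 40 mm tall, beyond the jig; leave alone. Origin at the centre of its underside.
- driver: Loose red-handled screwdriver, 120 mm long, lying between jig and robot; leave alone. Origin under its middle, x along it.
- jar: Loose small white-lidded jar, 48 mm diameter, 50 mm tall, between jig and robot; leave alone. Origin at the centre of its underside.
Not all that is in view belongs to the job. What is meant by the sink is not turquoise, and is the larger of those in its own colour.

How it is judged (in metres and radians):
On the way, in this order (a step that is already met when the one before it is completed fails the run):
1. the guide pin stands upright in the bore, fully home, and is let go (horizontal distance between pin and bore below 0.004 m and z of pin in the frame of bore below -0.017 m and angle between pin's own z axis and vertical below 0.12 rad and contact force between the fingers and pin below 0.1 N and linear speed of pin below 0.02 m/s), for 0.3 s.
2. the heat sink is held by the gripper with its underside above the clamp posts (over 92 mm) (height (world z) of sink above 0.092 m and contact force between the fingers and sink above 0.5 N), for 0.1 s.
At the end, for the whole second after the job is handed in: Pin in the bore (within 4 mm of its axis, 17 mm deep, tilt under 0.12 rad), let go. Heat sink held still, touching neither jig nor pin: centre within 6 mm of midway between the pins, x axis within 0.1 rad of the jig's (either way), tilt under 0.1 rad, underside 3 to 18 mm above the pin tips (horizontal distance between pin and bore below 0.004 m and z of pin in the frame of bore below -0.017 m and angle between pin's own z axis and vertical below 0.12 rad and contact force between each of the fingers, sink and pin below 0.1 N and horizontal distance between sink and midpoint below 0.006 m and angle between the x axis of sink and the x axis of jig, either way round below 0.1 rad and angle between sink's own z axis and vertical below 0.1 rad and z of sink in the frame of midpoint between 0.003 and 0.018 m and contact force between the fingers and sink above 0.5 N and contact force between sink and jig below 0.1 N and linear speed of sink below 0.02 m/s); the arm keeps its last pose, push and grip.
It fails at once if the heat sink bumps the jig or the guide pin (over 1 N) (contact force between sink and jig above 1 N or contact force between sink and pin above 1 N).
It fails at once if another loose thing is moved over 25 mm or knocked over (distance of any of flux, spool, driver, jar, short_pin from where it was at the start of the episode above 0.025 m or angle between any of flux, spool, jar, short_pin's own z axis and vertical above 0.5 rad).
It also fails if it takes over 64 s, if anything falls off the work surface, if the arm or the gripper's body presses on something with over 40 N, if the wrist force passes 120 N, or if a joint passes its speed limit or range.

## Robot

A 6-joint arm with a two-finger parallel gripper is mounted at the origin on the work surface. World frame = base frame: x ahead of the robot, y to its left, z up, the work surface at z = 0. Lengths are in mm, angles in rad, forces in N, time in s.
With the tool pointing down it reaches from about 350 to 775 mm from the base axis. Payload 7.3 kg.
Tool frame: the origin (TCP) lies at the very end of the fingers, on their centre line; the grasp point (between the pads) lies 19 mm behind it; z points along the fingers, y is the line along which they close (so a half turn about z gives the same grasp; the last joint's range is limited). The gripper opens to 92 mm and grips with 3 to 60 N. Pads are 19 mm wide; open, the fingers measure 130 mm over their backs; the gripper's body (75 mm by 190 mm) begins 47 mm behind the grasp point.
Start: joints at [-1.407, 0.342, 1.524, -0, 1.275, -0.146], TCP at [160.078, -500.02, 226.741] pointing down, gripper open.
Joint ranges: [-2.53, 2.53], [-0.77, 2.02], [0.04, 2.7], [-1, 4.14], [0.28, 2.66], [-3.11, 3.11]. Speed limits (rad/s): [2.57, 2.57, 3.14, 3.14, 3.14, 3.14].

## Interface

Orientations are given as [roll, pitch, yaw] about the fixed x, y, z axes, in that order (R = Rz(yaw) Ry(pitch) Rx(roll)).
In Python, from plant import * gives the robot as it stands.
- The arm moves only by the tool arm_command, never from a script. Its arguments are lists of equal length, an entry for each row: "gripper": the finger opening in mm, from 0 to 91.8; "dp": the shift along the tool's x, y, z in units of 25 mm (1.0 is 25 mm), a list of three; "twist": the turn about the tool's z in units of 5 degrees (1.0 is 5 degrees). A call has exactly 5 rows; each row shifts and turns the commanded pose from where the row before left it, along the tool's axes as they then stand; what a row does not reach is not made up. A row lasts 1/8 s, in which the tool goes at most 62.5 mm and 10.7 degrees, less where a joint would pass 70% of its speed; a pose out of reach is approached as far as the arm can. A call is refused whole if a number of a shift passes 1 or a number of a turn 1, either way. A call with a gripper value outside its range is refused whole. The fingers move at their own pace and stop on an object; the grip force is fixed at half the most. Time passes only in rows, so rows that do not move let the fingers close, or fill a call up. It gives the time, the measured TCP pose, the force, the opening and the grip force at its end, in the units of the state.
- get_obs(): the state, without advancing time (a new reading comes with each control period).
- capture(name): name is "scene" or "top"; returns the picture (400x640x3 uint8, red, green, blue); there is no depth.
- get_calibration(name): a dict with "mtx" (3x3 intrinsics, pixels), "position" and "attitude" of the camera in the world. Camera axes: x right, y down, z forward; pixel columns grow to the right and rows downward; lengths in mm; the calibration is good to about 2 mm. A picture is of the moment at which its call begins. get_calibration takes no time and is no camera call.
- close_job(): hands the job in; it is judged then, once.
The state is a dict: "time": time; "joint_positions": joint angles; "dq": joint speeds; "tau": joint torques, N m; "tool_pos": TCP position; "tcp_rot": TCP orientation; "contact_force": force on the tool from outside, world axes, zero at the start; "moment": the same for the moment, N m; "grip_width": finger opening in mm; "finger_force": force on a finger pad.
Only numpy, scipy, OpenCV 4.12 (cv2) and the standard library are available. Lean on these libraries where they do the work, as an engineer would, in place of code of your own. Each camera call takes 0.05 s, during which the arm holds its last target. There are 200 camera calls.

## Working session

There is one attempt and no reset: what is moved stays moved. The work goes in short steps, Python scripts to look and compute and a tool call to move; the robot and the scene stay as the last step left them, time stands still between calls to the robot, and variables do not carry over. Pictures are saved under pics/ and viewed, at most 10 in all, crops included, and the job is handed in when it is done.

Besides the shell and the picture viewer there is one more tool, called as name(argument=value, ...) on one line, values as JSON. arm_command: Moves the arm, as the interface text tells. Its arguments: {"type":"object","properties":{"gripper":{"type":"array"},"dp":{"type":"array"},"twist":{"type":"array"}},"required":["gripper","dp","twist"]}

```bash
mkdir -p pics; python3 - <<'E'
from plant import *
import cv2
for n in("scene","top"):
    im=capture(n); cv2.imwrite(f"pics/{n}0.png",im[:,:,::-1]); c=get_calibration(n); print(n,c)
o=get_obs(); print(o)
E
```

```text
scene {'mtx': array([[468.13891094,   0.        , 319.88087522],
       [  0.        , 468.13891094, 207.02964461],
       [  0.        ,   0.        ,   1.        ]]), 'position': array([1080.2504629 , -774.73323371,  920.97726934]), 'attitude': array([-2.28650635, -0.00560823,  0.61842013])}
top {'mtx': array([[491.14911352,   0.        , 328.0388668 ],
       [  0.        , 491.14911352, 198.29760866],
       [  0.        ,   0.        ,   1.        ]]), 'position': array([ 382.13998032,  -20.47180871, 1376.42228368]), 'attitude': array([-3.01459434,  0.00552966, -1.58959585])}
{'time': 0.1, 'joint_positions': array([-1.40700868e+00,  3.42637376e-01,  1.52492174e+00, -1.93066238e-06,
        1.27538995e+00, -1.46007225e-01]), 'dq': array([ 0.00062695, -0.00039134, -0.00251154, -0.00044847, -0.0006505 ,
       -0.00210422]), 'tau': array([ 1.92255713e-03, -4.32003486e+01, -2.44693887e+01,  7.19511090e-02,
        5.25795948e-02, -5.39829011e-05]), 'tool_pos': array([ 160.01082386, -499.64297492,  226.12250322]), 'tcp_rot': array([-3.14025040e+00, -1.95516521e-04,  3.09795308e-01]), 'contact_force': array([ 0.50206922,  0.24975139, -0.26540765]), 'moment': array([-0.00755064, -0.00931321,  0.01448022]), 'finger_force': 0.0, 'grip_width': 91.13302599238203}
```

View pics/scene0.png

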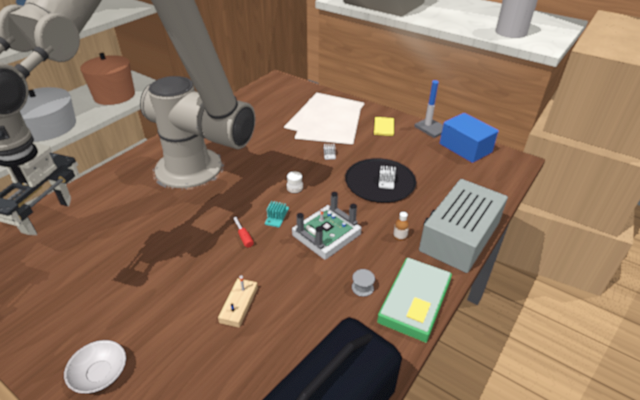

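View pics/top0.png

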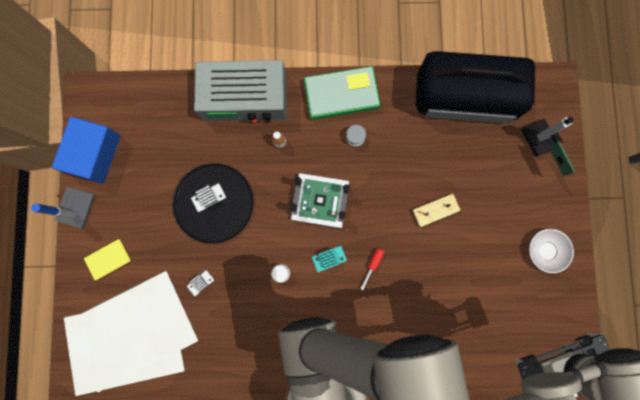

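```bash
cat > h.py <<'E'
from plant import *
import cv2, numpy as np
from scipy.spatial.transform import Rotation as Ro
C={n:get_calibration(n) for n in("scene","top")}
def R(n): return Ro.from_euler('xyz',C[n]['attitude']).as_matrix()
def ray(n,u,v):
    d=R(n)@np.linalg.inv(C[n]['mtx'])@[u,v,1.]; return C[n]['position'],d
def at(n,u,v,z):
    p,d=ray(n,u,v); return p+d*(z-p[2])/d[2]
def proj(n,X):
    q=C[n]['mtx']@(R(n).T@(np.asarray(X,float)-C[n]['position'])); return q[:2]/q[2]
def both(a,b): # triangulate scene px a, top px b -> point, gap
    (p,d),(q,e)=ray("scene",*a),ray("top",*b)
    d=d/np.linalg.norm(d); e=e/np.linalg.norm(e)
    s=np.linalg.lstsq(np.c_[d,-e],q-p,rcond=None)[0]
    A,B=p+s[0]*d,q+s[1]*e; return (A+B)/2,np.linalg.norm(A-B)
def crop(im,u,v,w,h,s):
    c=cv2.resize(im[v:v+h,u:u+w],None,fx=s,fy=s,interpolation=cv2.INTER_CUBIC)
    for k in range(0,w,10):
        if (u+k)%10==0 or True:
            x=int(((-u)%10+k)*s); cv2.line(c,(x,0),(x,5),(0,0,255),1); cv2.putText(c,str(u+(-u)%10+k),(x,14),0,.33,(0,0,255),1)
    for k in range(0,h,10):
        y=int(((-v)%10+k)*s); cv2.line(c,(0,y),(5,y),(0,255,255),1); cv2.putText(c,str(v+(-v)%10+k),(6,y+4),0,.33,(0,255,255),1)
    return c
E
python3 - <<'E'
from h import *
t=cv2.imread("pics/top0.png"); s=cv2.imread("pics/scene0.png")
r1=np.hstack([crop(t,405,185,66,74,4),crop(t,287,167,66,74,4),crop(t,180,165,66,74,4)])
r2=np.hstack([crop(s,212,265,66,74,4),crop(s,294,186,66,74,4),crop(s,355,150,66,74,4)])
cv2.imwrite("pics/c1.png",np.vstack([r1,r2]))
E
```

```text
(no output)
```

View pics/c1.png

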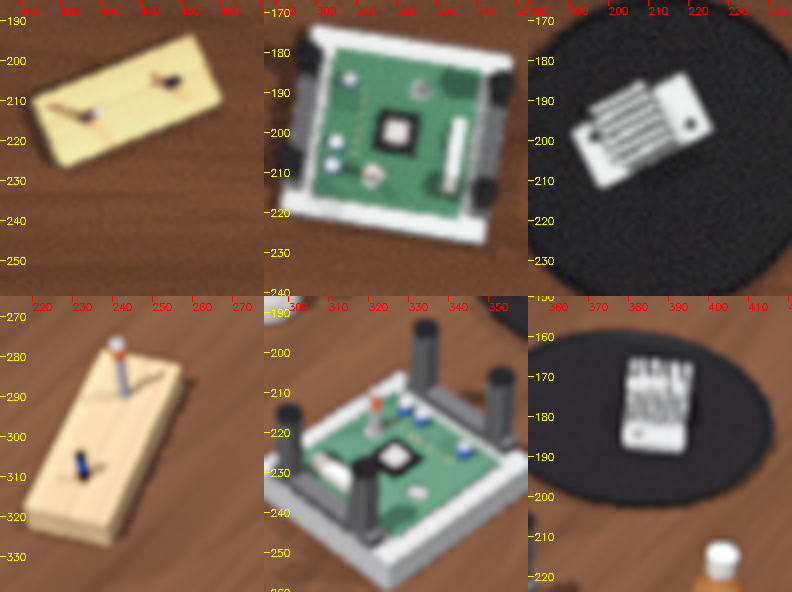

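```bash
cat > fit.py <<'E'
from h import *
from scipy.optimize import least_squares
def fit(obs,x0,z0=0):
    def w(x,X): 
        c,s=np.cos(x[2]),np.sin(x[2]); return [x[0]+c*X[0]-s*X[1],x[1]+s*X[0]+c*X[1],X[2]+z0]
    f=lambda x:np.concatenate([proj(n,w(x,X))-uv for n,uv,X in obs])
    r=least_squares(f,x0,loss='soft_l1'); return r.x, f(r.x).reshape(-1,2).round(1)
E
python3 - <<'E'
from fit import *
S,T="scene","top"
ch=(0,0,33); bo=(32,-12,28); fp=(-32,12,65)
caps=[(36*a,65*b,90) for a in(1,-1) for b in(1,-1)]
x0=[*at(T,320.2,199.7,33)[:2],-.18]
ot=[(T,(320.2,199.7),ch),(T,(326.2,189.2),bo),(T,(314.2,210.7),fp),(T,(298.5,180.7),caps[0]),(T,(293.7,209.5),caps[2]),(T,(345.7,188.5),caps[1]),(T,(342,214.5),caps[3])]
os=[(S,(327,226),ch),(S,(332.2,235),bo),(S,(322.2,210.7),fp),(S,(353.2,206),caps[0]),(S,(334.2,193.7),caps[2]),(S,(319.5,228.5),caps[1]),(S,(300.2,215),caps[3])]
for o in(ot,os,ot+os):
    x,r=fit(o,x0);print(x,r.tolist())
print("pin",both((241.2,276.7),(429,213)),at(S,241.2,276.7,67),at(T,429,213,67))
hp=[(32,-12,5),(-32,12,5)]; co=[(43,22,5),(43,-22,5),(-43,-22,5),(-43,22,5)]
t=[(191.2,197),(198.5,212),(226,197.5),(219.2,183.5)]
x0=[*at(T,208.8,197.5,10)[:2],0]
c0=at(T,208.8,197.5,10)
W=[at(T,*p,10) for p in t]; print(np.array(W).round(1).tolist()); print(at(T,197.2,198.7,10),at(T,220.7,196.2,10))
for y in(0,):
    d=W[2]-W[1]+W[3]-W[0]; a=np.arctan2(d[1],d[0]); print("sink",c0,"long axis",a, np.linalg.norm(d)/2)
for n,b in((T,((436,211),)),): print("rack",at(n,*b[0],20))
E
```

```text
[ 5.48054190e+02  5.03220261e+00 -1.58072421e-01] [[0.2, 0.8], [0.1, 0.8], [-0.2, -0.5], [-0.9, 0.5], [-0.1, -1.6], [0.4, -0.6], [0.4, 0.2]]
[ 5.54182134e+02  6.62528105e+00 -1.74448039e-01] [[-0.1, -0.0], [-0.1, 0.2], [-0.3, -0.9], [0.3, -0.3], [0.2, -0.0], [-0.1, 0.3], [0.1, 0.4]]
[ 5.51327871e+02  5.89421874e+00 -1.69840991e-01] [[-0.2, -0.4], [-0.1, -0.3], [-0.7, -1.8], [-1.1, -1.0], [-0.6, -3.1], [0.2, -1.5], [-0.1, -0.8], [-1.1, -0.3], [-1.1, -0.1], [-1.3, -1.2], [-0.8, -0.6], [-0.9, -0.3], [-1.1, 0.1], [-0.9, 0.2]]
pin (array([ 505.97729924, -285.12206036,   63.70642659]), np.float64(3.1974056074682258)) [ 509.39587038 -285.95808901   67.        ] [ 504.54397177 -285.59727688   67.        ]
[[567.9, 368.2, 10.0], [525.1, 347.0, 10.0], [564.6, 270.3, 10.0], [604.8, 289.8, 10.0]]
[562.75450563 351.23418061  10.        ] [568.54895024 285.2262158   10.        ]
sink [565.5177189  318.65670231  10.        ] long axis -1.1137943391024419 86.44265747093476
rack [ 514.12600039 -314.73909826   20.        ]
```

```bash
cat >> h.py <<'E'
def rows(dx,dy,dz,y0,twists):
    n=len(twists); y=y0
    for i,t in enumerate(twists):
        ym=y-np.radians(5*t)*0
        c,s=np.cos(ym),np.sin(ym)
        v=np.array([c*dx+s*dy,s*dx-c*dy,-dz])/n/25
        print(v.round(2).tolist(),t, '|' if i%5==4 else ''); y-=np.radians(5*t)
    print('end yaw',y)
E
python3 - <<'E'
from h import *
rows(347,214.2,-96,.3098,[-.72]*20)
E
```

```text
[0.79, -0.2, 0.19] -0.72 
[0.8, -0.15, 0.19] -0.72 
[0.81, -0.1, 0.19] -0.72 
[0.81, -0.04, 0.19] -0.72 
[0.82, 0.01, 0.19] -0.72 |
[0.81, 0.06, 0.19] -0.72 
[0.81, 0.11, 0.19] -0.72 
[0.8, 0.16, 0.19] -0.72 
[0.79, 0.21, 0.19] -0.72 
[0.77, 0.26, 0.19] -0.72 |
[0.76, 0.31, 0.19] -0.72 
[0.74, 0.35, 0.19] -0.72 
[0.71, 0.4, 0.19] -0.72 
[0.69, 0.44, 0.19] -0.72 
[0.66, 0.48, 0.19] -0.72 |
[0.62, 0.52, 0.19] -0.72 
[0.59, 0.56, 0.19] -0.72 
[0.55, 0.6, 0.19] -0.72 
[0.51, 0.63, 0.19] -0.72 
[0.47, 0.66, 0.19] -0.72 |
end yaw 1.566437061435918
```

arm_command(gripper=[60, 60, 60, 60, 60], dp=[[0.79, -0.2, 0.19], [0.8, -0.15, 0.19], [0.81, -0.1, 0.19], [0.81, -0.04, 0.19], [0.82, 0.01, 0.19]], twist=[-0.72, -0.72, -0.72, -0.72, -0.72])

```text
time: 0.72
tool_pos: [248.4, -444.8, 202.5]
tcp_rot: [-3.141, -0.0, 0.63]
contact_force: [0.5, -0.4, 0.2]
grip_width: 60.1
finger_force: 0.0
```

arm_command(gripper=[50, 50, 50, 50, 50], dp=[[0.81, 0.06, 0.19], [0.81, 0.11, 0.19], [0.8, 0.16, 0.19], [0.79, 0.21, 0.19], [0.77, 0.26, 0.19]], twist=[-0.72, -0.72, -0.72, -0.72, -0.72])

```text
time: 1.35
tool_pos: [335.0, -391.2, 178.8]
tcp_rot: [-3.141, -0.0, 0.944]
contact_force: [-0.0, -0.5, 0.3]
grip_width: 49.9
finger_force: 0.0
```

arm_command(gripper=[40, 40, 40, 40, 40], dp=[[0.76, 0.31, 0.19], [0.74, 0.35, 0.19], [0.71, 0.4, 0.19], [0.69, 0.44, 0.19], [0.66, 0.48, 0.19]], twist=[-0.72, -0.72, -0.72, -0.72, -0.72])

```text
time: 1.98
tool_pos: [421.6, -337.0, 155.0]
tcp_rot: [-3.141, -0.0, 1.258]
contact_force: [0.6, -0.1, 0.8]
grip_width: 40.0
finger_force: 0.0
```

arm_command(gripper=[40, 40, 40, 40, 40], dp=[[0.62, 0.52, 0.19], [0.59, 0.56, 0.19], [0.55, 0.6, 0.19], [0.51, 0.63, 0.19], [0.47, 0.66, 0.19]], twist=[-0.72, -0.72, -0.72, -0.72, -0.72])

```text
time: 2.6
tool_pos: [507.9, -285.1, 131.4]
tcp_rot: [3.142, 0.0, 1.571]
contact_force: [-0.0, -0.6, -0.1]
grip_width: 39.8
finger_force: 0.0
```

```bash
python3 - <<'E'
from h import *
im={n:cv2.cvtColor(capture(n),cv2.COLOR_RGB2BGR) for n in("scene","top")}
for n in im: cv2.imwrite(f"pics/{n}1.png",im[n])
cv2.imwrite("pics/c2.png",np.hstack([crop(im["scene"],205,205,66,100,6),crop(im["top"],395,170,66,100,6)]))
for n in im: print(n,[proj(n,(507.9+d,-285.1,131.4)).round(1).tolist() for d in(-20,0,20)], proj(n,(507.9,-285.1,67)).round(1))
E
```

```text
scene [[231.6, 253.9], [238.0, 257.6], [244.5, 261.4]] [241.  276.2]
top [[434.1, 217.1], [433.8, 209.2], [433.4, 201.4]] [428.8 211.8]
```

View pics/c2.png

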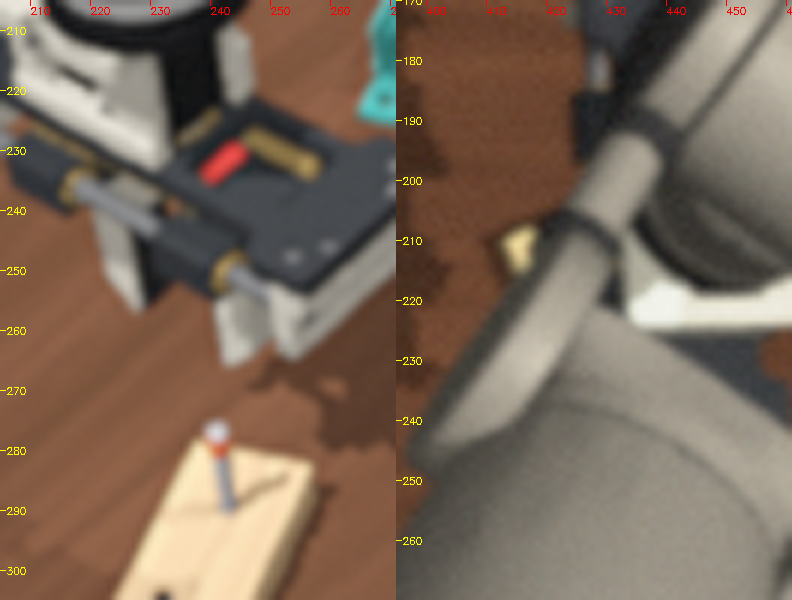

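arm_command(gripper=[40, 40, 40, 40, 40], dp=[[0, 0, 0.8], [0, 0, 0.8], [0, 0, 0.8], [0, 0, 0.8], [0, 0, 0.3]], twist=[0, 0, 0, 0, 0])

```text
time: 3.32
tool_pos: [505.9, -285.9, 43.2]
tcp_rot: [-3.14, -0.001, 1.566]
contact_force: [0.1, -0.5, 0.1]
grip_width: 40.1
finger_force: 0.0
```

arm_command(gripper=[20, 12, 9, 5, 5], dp=[[0, 0, 0], [0, 0, 0], [0, 0, 0], [0, 0, 0], [0, 0, 0]], twist=[0, 0, 0, 0, 0])

```text
time: 3.95
tool_pos: [506.9, -286.0, 44.7]
tcp_rot: [3.141, 0.001, 1.566]
contact_force: [-0.6, 0.6, 2.6]
grip_width: 5.5
finger_force: 30.0
```

arm_command(gripper=[30, 30, 30, 30, 30], dp=[[0, 0, 0], [0, 0, 0], [0, 0, 0.13], [0, 0, 0.13], [0, 0, 0]], twist=[0, 0, 0, 0, 0])

```text
time: 4.58
tool_pos: [506.4, -285.7, 37.2]
tcp_rot: [-3.141, -0.001, 1.566]
contact_force: [-0.6, 0.4, -0.4]
grip_width: 29.9
finger_force: 0.0
```

arm_command(gripper=[15, 8, 5, 4, 4], dp=[[0, 0, 0], [0, 0, 0], [0, 0, 0], [0, 0, 0], [0, 0, 0]], twist=[0, 0, 0, 0, 0])

```text
time: 5.2
tool_pos: [506.8, -285.9, 37.8]
tcp_rot: [3.141, 0.0, 1.566]
contact_force: [0.9, 0.6, -0.7]
grip_width: 6.1
finger_force: 30.0
```

arm_command(gripper=[4, 4, 4, 4, 4], dp=[[0, 0, -0.4], [0, 0, -0.9], [0, 0, -1], [0, 0, -1], [0, 0, -1]], twist=[0, 0, 0, 0, 0])

```text
time: 5.82
tool_pos: [506.7, -285.8, 146.8]
tcp_rot: [3.141, 0.0, 1.566]
contact_force: [-0.1, 0.1, -0.1]
grip_width: 5.9
finger_force: 30.0
```

```bash
python3 - <<'E'
from h import *
o=get_obs(); p=o['tool_pos']; print(p,o['tcp_rot'],o['grip_width'])
# jig: top view fit (548.1,5.0), scene (554.2,6.6); pin true x 506.8,y -285.9: top said 504.5,-285.6; scene 509.4,-286
for J,yaw,b in(((548.05,5.03),-.158,(504.5,-285.6)),((554.2,6.63),-.174,(509.4,-286.))):
    d=np.array([506.8,-285.9])-b; c,s=np.cos(-.171),np.sin(-.171)
    J=np.array(J)+d; print("jig",J,"bore",J+[c*32+s*12,s*32-c*12])
E
```

```text
[ 506.69320421 -285.84444681  146.78570314] [3.14110314e+00 4.47833415e-04 1.56649090e+00] 5.9085690106003055
jig [550.35   4.73] bore [579.84126875 -12.54035227]
jig [551.6    6.73] bore [581.09126875 -10.54035227]
```

```bash
python3 - <<'E'
from h import *
rows(73.8,274.3,0,1.566,[.13]*15)
E
```

```text
[0.73, 0.19, 0.0] 0.13 
[0.73, 0.18, 0.0] 0.13 
[0.74, 0.18, 0.0] 0.13 
[0.74, 0.17, 0.0] 0.13 
[0.74, 0.16, 0.0] 0.13 |
[0.74, 0.15, 0.0] 0.13 
[0.74, 0.14, 0.0] 0.13 
[0.75, 0.13, 0.0] 0.13 
[0.75, 0.13, 0.0] 0.13 
[0.75, 0.12, 0.0] 0.13 |
[0.75, 0.11, 0.0] 0.13 
[0.75, 0.1, 0.0] 0.13 
[0.75, 0.09, 0.0] 0.13 
[0.75, 0.08, 0.0] 0.13 
[0.75, 0.08, 0.0] 0.13 |
end yaw 1.3958303979305535
```

arm_command(gripper=[4, 4, 4, 4, 4], dp=[[0.73, 0.19, 0], [0.73, 0.18, 0], [0.74, 0.18, 0], [0.74, 0.17, 0], [0.74, 0.16, 0]], twist=[0.13, 0.13, 0.13, 0.13, 0.13])

```text
time: 6.45
tool_pos: [531.3, -193.9, 146.0]
tcp_rot: [3.141, 0.0, 1.509]
contact_force: [0.1, 0.5, -0.8]
grip_width: 6.4
finger_force: 30.0
```

arm_command(gripper=[4, 4, 4, 4, 4], dp=[[0.74, 0.15, 0], [0.74, 0.14, 0], [0.75, 0.13, 0], [0.75, 0.13, 0], [0.75, 0.12, 0]], twist=[0.13, 0.13, 0.13, 0.13, 0.13])

```text
time: 7.08
tool_pos: [555.9, -102.3, 145.9]
tcp_rot: [3.141, 0.0, 1.453]
contact_force: [-0.4, -0.3, 0.1]
grip_width: 6.2
finger_force: 30.0
```

arm_command(gripper=[4, 4, 4, 4, 4], dp=[[0.75, 0.11, 0], [0.75, 0.1, 0], [0.75, 0.09, 0], [0.75, 0.08, 0], [0.75, 0.08, 0]], twist=[0.13, 0.13, 0.13, 0.13, 0.13])

```text
time: 7.7
tool_pos: [580.3, -11.1, 145.9]
tcp_rot: [3.141, 0.0, 1.396]
contact_force: [0.5, -0.1, -1.3]
grip_width: 6.4
finger_force: 30.0
```

arm_command(gripper=[4, 4, 4, 4, 4], dp=[[0, 0, 0.3], [0, 0, 0.8], [0, 0, 0.7], [0, 0, 0], [0, 0, 0]], twist=[0, 0, 0, 0, 0])

```text
time: 8.32
tool_pos: [580.5, -12.3, 100.8]
tcp_rot: [3.141, 0.0, 1.396]
contact_force: [-0.3, 0.3, -0.5]
grip_width: 6.4
finger_force: 30.0
```

```bash
python3 - <<'E'
from h import *
im={n:cv2.cvtColor(capture(n),cv2.COLOR_RGB2BGR) for n in("scene","top")}
for n in im: cv2.imwrite(f"pics/{n}2.png",im[n])
cv2.imwrite("pics/c3.png",np.hstack([crop(im["scene"],290,170,66,96,6),crop(im["top"],287,160,66,96,6)]))
p=get_obs()['tool_pos']; print(p)
for n in im: print(n,"foot",proj(n,p-[0,0,29.8]),"mouth below",proj(n,[p[0],p[1],26]),proj(n,[p[0],p[1],29]))
E
```

```text
[580.68078625 -12.09933963 101.0913792 ]
scene foot [331.28170924 223.41062582] mouth below [330.92267239 235.57925769] [330.94593574 234.79080632]
top foot [326.22052139 186.59717426] mouth below [326.37051363 189.04682641] [326.36088455 188.88956553]
```

View pics/c3.png

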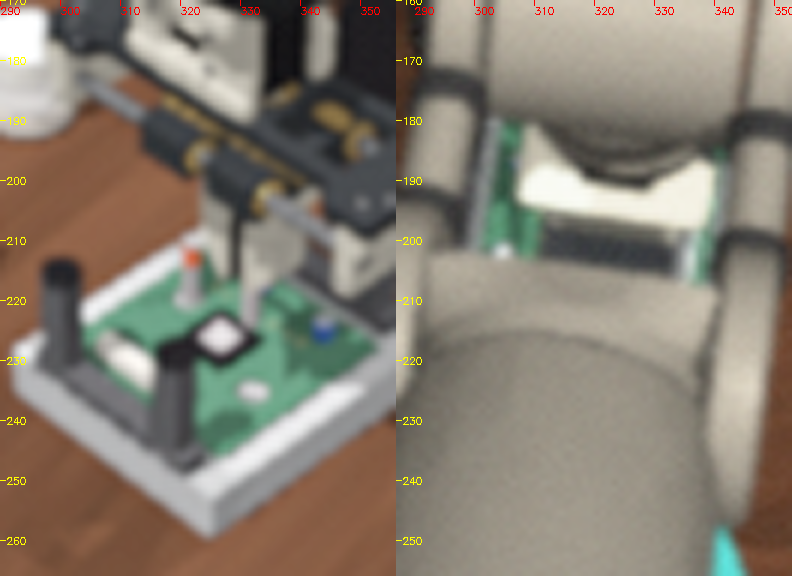

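```bash
python3 - <<'E'
from h import *
im=cv2.imread("pics/scene2.png").astype(int)
sat=im.max(2)-im.min(2)
np.set_printoptions(linewidth=200)
print("sat bore rows231-239 cols326-339");print(sat[231:240,326:340])
print("sat pin rows214-226 cols325-338");print(sat[214:227,325:339]); 
w=np.clip(55-sat[231:240,326:340],0,None); w=w.astype(float)
v,u=np.mgrid[231:240,326:340]; print("bore",(w*u).sum()/w.sum(),(w*v).sum()/w.sum())
for r in range(216,225):
    ww=np.clip(45-sat[r,326:338],0,None); print(r,(ww*np.arange(326,338)).sum()/max(ww.sum(),1), ww.sum())
E
```

```text
sat bore rows231-239 cols326-339
[[34 41 49 53 55 56 56 55 55 55 54 49 42 43]
 [50 52 55 55 52 50 51 55 56 56 54 49 47 50]
 [55 55 55 47 29 21 24 31 44 55 55 52 53 53]
 [55 56 52 27  6  2  2  4 20 47 56 54 55 55]
 [56 57 50 24  2  2  2  2 13 44 57 56 57 58]
 [56 55 55 40 19  9  6  9 26 51 57 58 58 52]
 [54 53 54 52 43 36 33 39 50 58 58 58 51 25]
 [50 47 48 48 48 49 51 55 58 59 53 39 21  4]
 [43 41 42 41 42 46 54 58 58 48 25  8  2  2]]
sat pin rows214-226 cols325-338
[[15 12 15 10  6 13 15 15 15 14 14 12 12 11]
 [26 14 12  8  7 13 16 16 16 16 14 10  7  6]
 [31 17 15 20 20 11 16 16 15 14 11 12 11  4]
 [29 25 35 46 38 13 15 14  8  2 13 34 33 19]
 [36 38 40 46 41 12 10  9  5 21 40 52 51 43]
 [50 50 44 46 41 11  5  4  9 34 47 51 53 55]
 [53 53 51 53 44 12  5  4 18 41 44 44 48 53]
 [49 43 45 52 43 10  4  3 21 47 51 46 43 45]
 [22  4  8 31 31  6  5  3 24 48 52 49 42 37]
 [ 6  8  7  2  9  2  5  2 31 43 40 42 40 33]
 [ 7  5  5  6  5  5  4 12 38 43 39 39 33 29]
 [ 5  4  4  4  4  5  1 20 41 49 51 46 31 25]
 [ 5  4  4  5  5  5  5  8 31 50 55 51 36 28]]
bore 332.7998745294856 235.61480552070265
216 331.7403314917127 362
217 332.1433962264151 265
218 331.5925925925926 189
219 331.5988023952096 167
220 331.5472972972973 148
221 331.3581081081081 148
222 329.56573705179284 251
223 329.57928802589 309
224 329.63398692810455 306
```

```bash
python3 - <<'E'
from h import *
a=at("scene",331.15,235.2,28); b=at("scene",331.6,234.9,28); print(b-a, a, get_obs()['tool_pos'])
t=cv2.imread("pics/top0.png").astype(int); sat=t.max(2)-t.min(2)
np.set_printoptions(linewidth=200); print(sat[184:195,320:334])
E
```

```text
[0.33646627 1.67637643 0.        ] [581.46860331 -12.23013617  28.        ] [580.68078625 -12.09933963 101.0913792 ]
[[56 54 57 58 58 60 59 58 56 58 56 54 46 41]
 [57 57 56 57 58 57 57 56 59 59 55 49 42 39]
 [57 57 59 56 50 43 40 46 54 57 51 45 37 40]
 [58 57 56 46 34 21 17 23 38 48 48 41 39 39]
 [58 59 52 39 22 10  5  8 21 42 49 47 41 38]
 [57 56 52 34 16  7  1  4 17 40 52 48 42 39]
 [57 56 53 39 18  7  3 10 23 44 56 52 47 43]
 [57 56 55 44 26 16 15 21 36 53 56 57 55 50]
 [57 56 56 54 45 39 38 41 50 57 58 58 56 58]
 [51 54 56 56 54 55 53 55 58 60 59 58 59 59]
 [39 41 45 47 48 50 56 55 59 62 59 57 58 59]]
```

arm_command(gripper=[4, 4, 4, 4, 4], dp=[[0.05, 0.02, 0.5], [0, 0, 0.6], [0, 0, 0.4], [0, 0, 0.15], [0, 0, 0]], twist=[0, 0, 0, 0, 0])

```text
time: 9.05
tool_pos: [580.8, -10.6, 58.6]
tcp_rot: [-3.141, 0.0, 1.396]
contact_force: [0.2, 0.6, 1.2]
grip_width: 5.9
finger_force: 30.0
```

arm_command(gripper=[4, 4, 4, 4, 4], dp=[[0, 0, 0.08], [0, 0, 0.08], [0, 0, 0.08], [0, 0, 0.08], [0, 0, 0]], twist=[0, 0, 0, 0, 0])

```text
time: 9.68
tool_pos: [580.8, -10.6, 50.8]
tcp_rot: [-3.141, 0.0, 1.396]
contact_force: [-0.6, -0.1, 0.1]
grip_width: 5.9
finger_force: 30.0
```

arm_command(gripper=[4, 4, 4, 4, 4], dp=[[0, 0, 0.1], [0, 0, 0.1], [0, 0, 0.1], [0, 0, 0.1], [0, 0, 0]], twist=[0, 0, 0, 0, 0])

```text
time: 10.3
tool_pos: [580.7, -10.6, 40.7]
tcp_rot: [-3.141, 0.0, 1.396]
contact_force: [-1.4, -0.6, -1.5]
grip_width: 5.7
finger_force: 30.0
```

arm_command(gripper=[4, 4, 4, 4, 4], dp=[[0, 0, 0.06], [0, 0, 0.06], [0, 0, 0.06], [0, 0, 0.02], [0, 0, 0]], twist=[0, 0, 0, 0, 0])

```text
time: 10.92
tool_pos: [580.9, -10.6, 35.9]
tcp_rot: [-3.142, 0.0, 1.396]
contact_force: [0.0, 0.2, -0.8]
grip_width: 5.8
finger_force: 30.0
```

arm_command(gripper=[4, 4, 4, 30, 30], dp=[[0, 0, 0.03], [0, 0, 0.03], [0, 0, 0], [0, 0, 0], [0, 0, 0]], twist=[0, 0, 0, 0, 0])

```text
time: 11.55
tool_pos: [580.9, -10.6, 34.3]
tcp_rot: [-3.142, 0.0, 1.396]
contact_force: [-0.4, 0.6, -0.4]
grip_width: 21.6
finger_force: 0.0
```

arm_command(gripper=[30, 30, 30, 30, 30], dp=[[0, 0, 0], [0, 0, 0], [0, 0, -0.3], [0, 0, -0.6], [0, 0, -1]], twist=[0, 0, 0, 0, 0])

```text
time: 12.18
tool_pos: [580.7, -10.6, 82.9]
tcp_rot: [-3.141, 0.0, 1.396]
contact_force: [0.4, 0.4, 0.6]
grip_width: 30.2
finger_force: 0.0
```

arm_command(gripper=[30, 30, 30, 30, 30], dp=[[0, 0, -1], [0, 0, -1], [0, 0, -0.8], [0, 0, 0], [0, 0, 0]], twist=[0, 0, 0, 0, 0])

```text
time: 12.8
tool_pos: [580.5, -10.5, 151.7]
tcp_rot: [-3.141, 0.0, 1.396]
contact_force: [-0.0, 0.6, -0.4]
grip_width: 30.3
finger_force: 0.0
```

```bash
python3 - <<'E'
from h import *
im={n:cv2.cvtColor(capture(n),cv2.COLOR_RGB2BGR) for n in("scene","top")}
for n in im: cv2.imwrite(f"pics/{n}3.png",im[n])
cv2.imwrite("pics/c4.png",np.hstack([crop(im["scene"],290,170,66,96,6),crop(im["scene"],355,140,66,96,6)]))
hsv=cv2.cvtColor(im["scene"],cv2.COLOR_BGR2HSV)[195:240,300:350]
m=cv2.inRange(hsv,(3,120,120),(18,255,255)); n,l,s,c=cv2.connectedComponentsWithStats(m); print(s[1:],c[1:]+[300,195])
e=[proj("scene",(580.9,-10.6,z)) for z in(65,26)]; print(e)
E
```

```text
[[  0   0  30  23 441]
 [ 38   6  12   9  48]
 [ 21  17   2   2   4]
 [ 30  33   4   2   6]] [[311.36281179 203.55102041]
 [343.25       205.1875    ]
 [321.5        212.5       ]
 [331.5        228.33333333]]
[array([331.61568162, 224.85626615]), array([331.30001994, 235.29875033])]
```

View pics/c4.png

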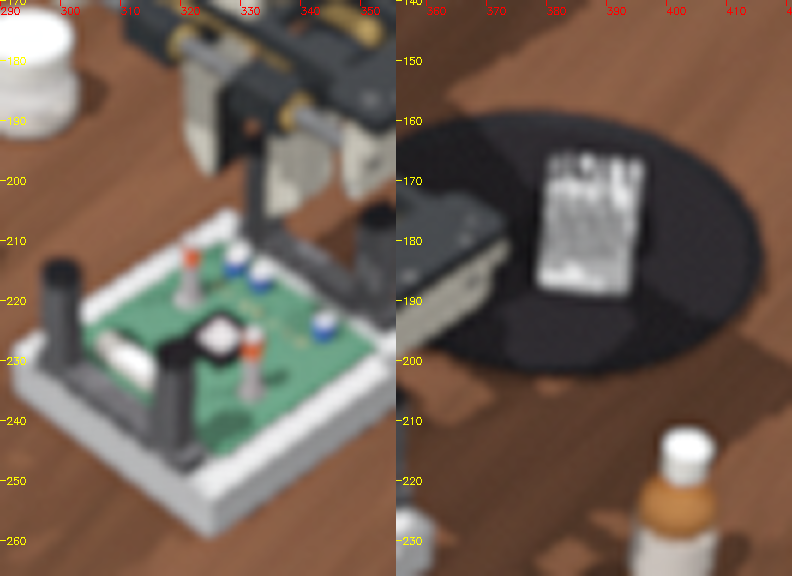

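```bash
python3 - <<'E'
from h import *
B=np.array([580.9,-10.6]);c,s=np.cos(-.171),np.sin(-.171); F=B+[-64*c-24*s,-64*s+24*c]; print("F",F)
o=np.array([2.7,0])
for z in(55,60,65): print(z,proj("scene",[*(B+o),z]),proj("scene",[*(F+o),z]))
for uv,z in(((382.5,184.3),10),((379,188.2),7.5),((394,188.7),7.5)): print(at("scene",*uv,z)-[2.7,0,0])
im=cv2.imread("pics/scene3.png")
g=im[150:195,370:402].max(2); g0=cv2.imread("pics/scene0.png")[150:195,370:402].max(2)
np.set_printoptions(linewidth=250); print(g0[8:42,3:30])
im=cv2.imread("pics/top0.png"); m=(im[165:240,175:250].min(2)>95).astype(np.uint8)
n,l,st,ce=cv2.connectedComponentsWithStats(m); k=1+st[1:,4].argmax(); print(st[k],ce[k]+[175,165]); r=cv2.minAreaRect(np.argwhere(l==k)[:,::-1].astype(np.float32)); print(r)
bp=cv2.boxPoints(r)+[175,165]; print([at("top",*p,10).round(1)[:2].tolist() for p in bp])
E
```

```text
F [521.9174625   23.94070454]
55 [332.36470912 227.98002073] [321.8384511  212.47983402]
60 [332.40789992 226.62431904] [321.85349915 211.13397279]
65 [332.45131764 225.26149486] [321.8686234  209.78129688]
[570.87155493 285.87521671  10.        ]
[570.39596349 265.20535046   7.5       ]
[609.61604458 290.45374008   7.5       ]
[[ 85  85  86  85  85  85  86  87  94 101 109 114 117 119 123 129 130 133 135 136 138 138 137 135 134 132 131]
 [ 53  54  55  54  57  57  58  59  65  65  68  72  73  77  85  94 100 109 115 122 132 135 135 133 133 131 129]
 [ 51  53  53  53  55  55  55  57  58  58  59  58  56  57  56  59  64  70  77  90 106 115 121 123 127 129 127]
 [ 50  50  50  50  51  51  50  52  52  54  54  53  54  54  55  55  54  54  53  58  65  75  86  94 105 115 121]
 [ 49  47  48  49  48  49  49  48  47  49  48  47  49  50  52  52  52  52  54  55  53  54  55  58  69  84  99]
 [ 48  47  50  49  49  49  48  45  46  46  45  46  48  48  46  47  47  49  51  52  50  51  52  51  51  54  67]
 [ 49  47  47  50  48  47  47  48  52  49  52  49  42  44  43  42  44  45  45  45  45  47  50  49  51  5
[... 2520 characters left out ...]
13 219 218 178  95  43  45  48  48  48]
 [ 49  48  48  47  44  50  66  83  92  99 108 118 129 137 143 154 161 163 169 166 130  68  44  46  48  48  49]
 [ 48  48  48  48  47  45  44  46  47  49  54  59  64  69  71  77  82  85  91  92  73  50  46  48  48  48  49]
 [ 49  48  48  49  47  48  48  46  46  46  45  45  42  44  43  42  42  43  46  49  46  47  47  48  49  49  48]
 [ 48  48  49  49  50  48  48  48  48  48  47  48  47  47  46  48  47  47  48  47  46  47  48  48  48  48  48]]
[ 16  18  35  29 592] [207.58108108 196.47297297]
((32.2651252746582, 31.051603317260742), (19.910118103027344, 32.81794738769531), 62.35402297973633)
[[574.2, 377.0], [616.0, 295.6], [565.2, 269.1], [523.8, 350.2]]
```

```bash
python3 - <<'E'
from h import *
rows(-12.9,330.3,-30,1.396,[-.485]*15)
E
```

```text
[0.86, -0.19, 0.08] -0.485 
[0.87, -0.15, 0.08] -0.485 
[0.87, -0.11, 0.08] -0.485 
[0.88, -0.08, 0.08] -0.485 
[0.88, -0.04, 0.08] -0.485 |
[0.88, -0.0, 0.08] -0.485 
[0.88, 0.04, 0.08] -0.485 
[0.88, 0.07, 0.08] -0.485 
[0.87, 0.11, 0.08] -0.485 
[0.87, 0.15, 0.08] -0.485 |
[0.86, 0.18, 0.08] -0.485 
[0.85, 0.22, 0.08] -0.485 
[0.84, 0.26, 0.08] -0.485 
[0.83, 0.29, 0.08] -0.485 
[0.82, 0.33, 0.08] -0.485 |
end yaw 2.0308635154129377
```

arm_command(gripper=[40, 50, 60, 70, 80], dp=[[0.86, -0.19, 0.08], [0.87, -0.15, 0.08], [0.87, -0.11, 0.08], [0.88, -0.08, 0.08], [0.88, -0.04, 0.08]], twist=[-0.485, -0.485, -0.485, -0.485, -0.485])

```text
time: 13.52
tool_pos: [576.0, 100.1, 140.9]
tcp_rot: [-3.14, 0.0, 1.609]
contact_force: [-0.4, -0.0, -0.5]
grip_width: 75.5
finger_force: 0.0
```

arm_command(gripper=[80, 80, 80, 80, 80], dp=[[0.88, 0, 0.08], [0.88, 0.04, 0.08], [0.88, 0.07, 0.08], [0.87, 0.11, 0.08], [0.87, 0.15, 0.08]], twist=[-0.485, -0.485, -0.485, -0.485, -0.485])

```text
time: 14.15
tool_pos: [572.3, 210.7, 131.6]
tcp_rot: [-3.141, 0.0, 1.822]
contact_force: [0.8, 0.4, 0.7]
grip_width: 80.0
finger_force: 0.0
```

arm_command(gripper=[80, 80, 80, 80, 80], dp=[[0.86, 0.18, 0.08], [0.85, 0.22, 0.08], [0.84, 0.26, 0.08], [0.83, 0.29, 0.08], [0.82, 0.33, 0.08]], twist=[-0.485, -0.485, -0.485, -0.485, -0.485])

```text
time: 14.78
tool_pos: [568.2, 320.8, 121.8]
tcp_rot: [-3.142, 0.0, 2.034]
contact_force: [0.4, -0.8, -1.6]
grip_width: 79.8
finger_force: 0.0
```

arm_command(gripper=[80, 80, 80, 80, 80], dp=[[0, 0, 0.5], [0, 0, 0.9], [0, 0, 0.6], [0, 0, 0], [0, 0, 0]], twist=[0, 0, 0, 0, 0])

```text
time: 15.4
tool_pos: [568.7, 319.2, 72.5]
tcp_rot: [3.141, 0.0, 2.031]
contact_force: [-0.2, -0.5, -0.4]
grip_width: 80.2
finger_force: 0.0
```

```bash
python3 - <<'E'
from h import *
im=cv2.cvtColor(capture("scene"),cv2.COLOR_RGB2BGR); cv2.imwrite("pics/scene4.png",im)
cv2.imwrite("pics/c5.png",crop(im,340,120,100,90,6))
p=get_obs()['tool_pos']; print(p,get_obs()['tcp_rot'])
E
```

```text
[568.85759401 319.33883576  72.79943916] [3.14011845e+00 2.20031444e-04 2.03076321e+00]
```

View pics/c5.png

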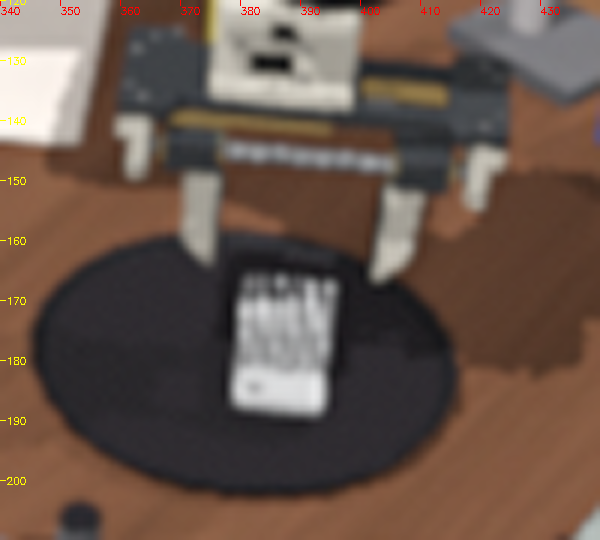

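arm_command(gripper=[80, 80, 80, 80, 80], dp=[[0, 0, 0.6], [0, 0, 0.8], [0, 0, 0.6], [0, 0, 0.26], [0, 0, 0]], twist=[0, 0, 0, 0, 0])

```text
time: 16.08
tool_pos: [568.0, 319.3, 14.9]
tcp_rot: [-3.141, 0.0, 2.031]
contact_force: [1.0, -0.5, 0.1]
grip_width: 80.2
finger_force: 0.0
```

arm_command(gripper=[60, 50, 42, 36, 36], dp=[[0, 0, 0], [0, 0, 0], [0, 0, 0], [0, 0, 0], [0, 0, 0]], twist=[0, 0, 0, 0, 0])

```text
time: 16.7
tool_pos: [568.3, 319.4, 15.6]
tcp_rot: [3.141, 0.0, 2.031]
contact_force: [0.1, -0.8, 1.6]
grip_width: 43.9
finger_force: 29.9
```

arm_command(gripper=[36, 36, 36, 36, 36], dp=[[0, 0, 0], [0, 0, -0.2], [0, 0, -0.5], [0, 0, -0.8], [0, 0, -1]], twist=[0, 0, 0, 0, 0])

```text
time: 17.32
tool_pos: [568.0, 319.2, 78.8]
tcp_rot: [-3.141, 0.0, 2.031]
contact_force: [0.0, 0.5, -0.8]
grip_width: 44.3
finger_force: 29.9
```

```bash
python3 - <<'E'
from h import *
rows(-16.6,-312.6,0,2.031,[-.718]*15)
E
```

```text
[-0.73, -0.41, 0.0] -0.718 
[-0.7, -0.45, 0.0] -0.718 
[-0.67, -0.5, 0.0] -0.718 
[-0.64, -0.54, 0.0] -0.718 
[-0.6, -0.58, 0.0] -0.718 |
[-0.57, -0.61, 0.0] -0.718 
[-0.53, -0.65, 0.0] -0.718 
[-0.48, -0.68, 0.0] -0.718 
[-0.44, -0.71, 0.0] -0.718 
[-0.4, -0.74, 0.0] -0.718 |
[-0.35, -0.76, 0.0] -0.718 
[-0.3, -0.78, 0.0] -0.718 
[-0.25, -0.8, 0.0] -0.718 
[-0.2, -0.81, 0.0] -0.718 
[-0.15, -0.82, 0.0] -0.718 |
end yaw 2.970859802198948
```

arm_command(gripper=[36, 36, 36, 36, 36], dp=[[0, 0, -1], [0, 0, -1], [0, 0, -0.7], [0, 0, 0], [0, 0, 0]], twist=[0, 0, 0, 0, 0])

```text
time: 17.95
tool_pos: [567.7, 319.1, 144.5]
tcp_rot: [-3.14, -0.0, 2.031]
contact_force: [0.7, -0.0, -2.1]
grip_width: 43.5
finger_force: 29.9
```

arm_command(gripper=[36, 36, 36, 36, 36], dp=[[-0.73, -0.41, 0], [-0.7, -0.45, 0], [-0.67, -0.5, 0], [-0.64, -0.54, 0], [-0.6, -0.58, 0]], twist=[-0.718, -0.718, -0.718, -0.718, -0.718])

```text
time: 18.58
tool_pos: [561.9, 214.2, 144.0]
tcp_rot: [-3.139, -0.001, 2.346]
contact_force: [-0.2, 0.0, -1.1]
grip_width: 44.0
finger_force: 29.9
```

arm_command(gripper=[36, 36, 36, 36, 36], dp=[[-0.57, -0.61, 0], [-0.53, -0.65, 0], [-0.48, -0.68, 0], [-0.44, -0.71, 0], [-0.4, -0.74, 0]], twist=[-0.718, -0.718, -0.718, -0.718, -0.718])

```text
time: 19.2
tool_pos: [556.5, 109.9, 144.1]
tcp_rot: [-3.14, -0.002, 2.66]
contact_force: [0.4, -0.3, -2.0]
grip_width: 43.9
finger_force: 29.9
```

arm_command(gripper=[36, 36, 36, 36, 36], dp=[[-0.35, -0.76, 0], [-0.3, -0.78, 0], [-0.25, -0.8, 0], [-0.2, -0.81, 0], [-0.15, -0.82, 0]], twist=[-0.718, -0.718, -0.718, -0.718, -0.718])

```text
time: 19.82
tool_pos: [550.9, 5.7, 144.2]
tcp_rot: [-3.141, -0.002, 2.973]
contact_force: [0.7, 0.5, -1.5]
grip_width: 44.1
finger_force: 29.9
```

arm_command(gripper=[36, 36, 36, 36, 36], dp=[[0, 0, 0], [0, 0, 0], [0, 0, 0], [0, 0, 0], [0, 0, 0]], twist=[0, 0, 0, 0, 0])

```text
time: 20.45
tool_pos: [551.7, 6.7, 145.4]
tcp_rot: [-3.142, 0.0, 2.971]
contact_force: [-0.4, 1.4, -1.1]
grip_width: 43.9
finger_force: 29.9
```

```bash
python3 - <<'E'
from h import *
im=cv2.cvtColor(capture("scene"),cv2.COLOR_RGB2BGR); cv2.imwrite("pics/scene5.png",im)
t=cv2.cvtColor(capture("top"),cv2.COLOR_RGB2BGR); cv2.imwrite("pics/top5.png",t)
cv2.imwrite("pics/c6.png",np.hstack([crop(im,290,165,70,96,6),crop(t,290,160,60,96,6)]))
p=get_obs()['tool_pos']; print(p,get_obs()['tcp_rot'])
q=p+[2.7,0,0]; c,s=np.cos(-.171),np.sin(-.171)
for x,y in((43,22),(43,-22),(-43,-22),(-43,22),(32,-12),(-32,12)): print((x,y),[proj("scene",q+[c*x-s*y,s*x+c*y,-z]).round(1).tolist() for z in(10.5,5.5)])
E
```

```text
[551.70518189   6.5253699  145.49273794] [-3.14150774e+00  1.40004931e-04  2.97122526e+00]
(43, 22) [[345.3, 201.5], [345.4, 200.0]]
(43, -22) [[333.5, 209.3], [333.6, 207.8]]
(-43, -22) [[310.1, 194.0], [310.1, 192.5]]
(-43, 22) [[321.9, 186.7], [321.9, 185.2]]
(32, -12) [[333.1, 205.5], [333.2, 204.0]]
(-32, 12) [[322.1, 190.2], [322.2, 188.7]]
```

View pics/c6.png

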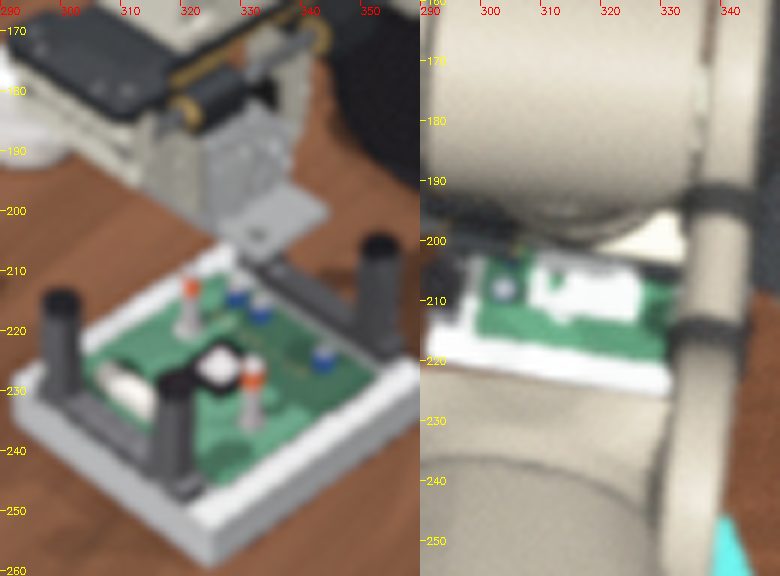

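arm_command(gripper=[36, 36, 36, 36, 36], dp=[[0, 0, 0.3], [0, 0, 0.5], [0, 0, 0.5], [0, 0, 0.3], [0, 0, 0]], twist=[0, 0, 0, 0, 0])

```text
time: 21.18
tool_pos: [551.3, 6.4, 104.6]
tcp_rot: [-3.141, -0.002, 2.971]
contact_force: [-0.5, -0.5, -0.8]
grip_width: 44.0
finger_force: 29.9
```

arm_command(gripper=[36, 36, 36, 36, 36], dp=[[0, 0, 0.3], [0, 0, 0.3], [0, 0, 0.16], [0, 0, 0], [0, 0, 0]], twist=[0, 0, 0, 0, 0])

```text
time: 21.8
tool_pos: [551.8, 6.3, 86.6]
tcp_rot: [-3.142, 0.0, 2.971]
contact_force: [-0.3, 0.3, -0.9]
grip_width: 43.7
finger_force: 29.9
```

arm_command(gripper=[36, 36, 36, 36, 36], dp=[[0, 0, 0], [0, 0, 0], [0, 0, 0], [0, 0, 0], [0, 0, 0]], twist=[0, 0, 0, 0, 0])

```text
time: 22.42
tool_pos: [551.7, 6.3, 86.5]
tcp_rot: [-3.142, 0.0, 2.971]
contact_force: [0.3, -0.8, -2.2]
grip_width: 44.1
finger_force: 29.9
```

```bash
python3 - <<'E'
from h import *
im=cv2.cvtColor(capture("scene"),cv2.COLOR_RGB2BGR); cv2.imwrite("pics/scene6.png",im)
cv2.imwrite("pics/c7.png",crop(im,290,175,80,80,7))
p=get_obs()['tool_pos']; print(p,get_obs()['tcp_rot'])
q=p+[2.7,0,0]; c,s=np.cos(-.171),np.sin(-.171)
for x,y in((43,22),(43,-22),(-43,-22),(32,-12)): print((x,y),[proj("scene",q+[c*x-s*y,s*x+c*y,-z]).round(1).tolist() for z in(10.5,5.5)])
E
```

```text
[551.66618122   6.32302638  86.43253278] [-3.14147355e+00 -2.70613670e-05  2.97100501e+00]
(43, 22) [[344.3, 218.3], [344.4, 216.9]]
(43, -22) [[332.9, 226.2], [333.0, 224.8]]
(-43, -22) [[310.2, 210.7], [310.2, 209.4]]
(32, -12) [[332.6, 222.4], [332.6, 221.0]]
```

View pics/c7.png

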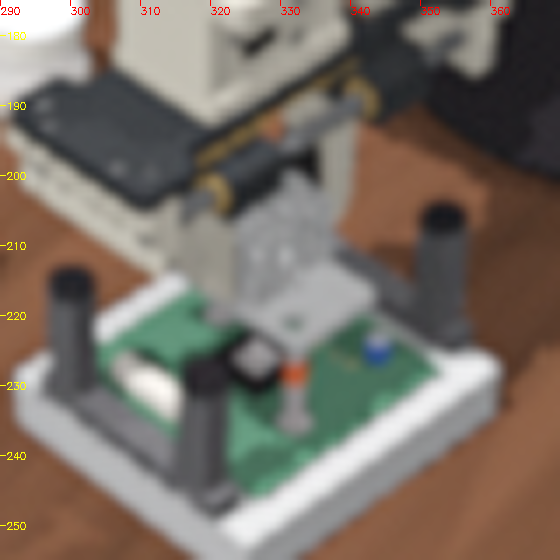

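```bash
python3 -c "
from plant import *
print(close_job())"
```

```text
the job is handed in; nothing more can be done
None
```

I handed in the job at about 22 s. The guide pin is fully home in the bore and released. The heat sink is held level over both pins, about 11 mm above the tips by arm position. No verdict came back.

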